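# Refit the bag-roll spindle beside the produce scale

## Task

Put the bag-roll spindle (the square post on a slotted steel foot plate) back on its mounting deck: slide its foot plate gently over the two studs, feeling for where both slots drop over them so that the plate lies flat on the deck, then push the slide bolt over the edge of the plate to lock it. Never press the spindle hard against the deck or studs (stay under about 4 kg of push), do not drop it or let it tip over, and leave the price-sign stand, the cardboard core and the orange where they are.

Things in the scene. Friction and masses are not known exactly. Their poses are not given: they have to be found in the camera images.
- spindle_mid (a point): Bag-roll spindle, loose, 0.5 to 0.75 kg, standing upright on the counter: a flat steel foot plate with an upright square aluminium post, 20 x 20 mm, at its middle (sides parallel to the plate's), 100 mm tall overall, post from 6 to 100 mm above the underside. The point lies on the post's axis, half-way up, 50 mm above the plate's underside; z up along the post.
- foot (a point): Middle of the underside of the spindle's foot plate, below the post. The plate is 100 (its x) x 130 (its y) x 6 mm thick. Two slots go through it, centred 40 mm to either side of the post along y; each is 18 mm long along x and 13.5 mm wide along y. It may be fitted either way round (half turn about z).
- deck: Mounting deck, fixed: a low black box 30 mm high, from -75 to +135 mm along its x and +-100 mm along its y. Origin on the counter, below the place of the spindle. The spindle is fitted with its x along the deck's x, either way round; at +x the deck carries the slide bolt, whose guide cheeks (38 mm wide over all) rise 19 mm above the deck's top from x = 67 to 101 mm.
- seat (a point): Point on the deck's flat top, 30 mm above the deck's origin. Two upright 10 mm steel studs with bevelled tips, 9 mm tall, stand 80 mm apart on the line through it along the deck's y. They sit on a stiff bar in a groove: the middle of the pair lies anywhere from -18 to +18 mm from this point along y, which is not measured. The foot plate, once seated, lies flat on the top and the studs stand 3 mm out of it.
- bolt (a joint): Slide bolt on the deck, in m: 0 drawn back, 0.024 fully shut; starts between 0 and 0.004. It slides along the deck's -x with about 2 N of friction and stays where left. A flat bar 22 mm wide; its tip lies 60 mm from the deck's origin along x at 0 and 36 mm at 0.024; its underside is 8 mm above the deck's top: it passes over a seated plate, but is blocked by one not seated.
- bolt_grip (a point): Centre of the bolt's upright grip, a grey block 14 (deck x) x 20 (deck y) x 30 mm tall, from 12 to 42 mm above the deck's top; it lies on the deck's y = 0, at x = 115 mm when the bolt is at 0 and 91 mm when shut. Push it towards -x of the deck to shut.
- sign_stand: Bystander: price-sign stand, a round 80 mm foot with a thin round rod and a small white plate, 133 mm tall; origin under its foot.
- core_tube: Bystander: empty cardboard roll core standing upright, 50 mm diameter, 100 mm tall; origin under it.
- orange: Bystander: an orange, 76 mm diameter; origin under it.
There are look-alikes about, which are no part of the job. What is shaped like the part that bears spindle_mid but turquoise is not meant.

How it is judged:
By the outcome, as a careful person would: the job done as asked, in the order asked, and still so for the second after the job is handed in, with the robot touching nothing.
It also fails if it takes over 72 s, if anything falls off the work surface, if the arm or the gripper's body presses on something with over 40 N, if the wrist force passes 120 N, or if a joint passes its speed limit or range.

## Robot

A 6-joint arm with a two-finger parallel gripper is mounted at the origin on the work surface. World frame = base frame: x ahead of the robot, y to its left, z up, the work surface at z = 0. Lengths are in mm, angles in rad, forces in N, time in s.
With the tool pointing down it reaches from about 350 to 775 mm from the base axis. Payload 7.3 kg.
Tool frame: the origin (TCP) lies midway between the tips of the shut fingers; the grasp point (between the pads) lies 19 mm behind it (bot.hold_point_z is the distance from the TCP to the grasp point, in mm); z points along the fingers, y is the direction in which the jaws open and shut (so a half turn about z gives the same grasp; the last joint's range is limited). The gripper opens to 92 mm and grips with 3 to 60 N. Pads are 19 mm wide; open, the fingers measure 130 mm over their backs; the gripper's body (75 mm by 190 mm) begins 47 mm behind the grasp point.
Start: joints at [-1.269, 0.342, 1.524, -0, 1.275, -0.146], TCP at [227.34, -473.245, 226.741] pointing down, gripper open.
Joint ranges: [-2.53, 2.53], [-0.77, 2.02], [0.04, 2.7], [-1, 4.14], [0.28, 2.66], [-3.11, 3.11]. Speed limits (rad/s): [2.57, 2.57, 3.14, 3.14, 3.14, 3.14].

## Interface

Orientations are given as [roll, pitch, yaw] about the fixed x, y, z axes, in that order (R = Rz(yaw) Ry(pitch) Rx(roll)).
In Python, from plant import bot gives the robot as it stands.
- The arm moves only by the tool servo_tool, never from a script. Its argument "series" is a list of rows, each a list of 5 numbers: the opening, from 0 (shut) to 1 (fully open), then the shift along the tool's x, y, z each as a share of 50 mm, from -1 to 1, then the turn about the tool's z as a share of 90 degrees, from -1 to 1. In form: [[gripper, tx, ty, tz, spin], ...]. A call has 1 to 20 rows; each row shifts and turns the commanded pose from where the row before left it, along the tool's axes as they then stand; what a row does not reach is not made up. A row lasts 1/8 s, in which the tool goes at most 62.5 mm and 10.7 degrees, less where a joint would pass 70% of its speed; a pose out of reach is approached as far as the arm can. A call with a number of a shift or a turn outside -1 to 1 is refused whole. A call with a gripper value outside its range is refused whole. The fingers move at their own pace and stop on an object; the grip force is fixed at half the most. Time passes only in rows, so rows that do not move let the fingers close. It gives the time, the measured TCP pose, the force and the opening at its end, in the units of the state.
- bot.get_obs(): the state, without advancing time (a new reading comes with each control period).
- bot.capture(name): name is "scene" or "top" or "wrist"; returns the picture (480x640x3 uint8, red, green, blue); there is no depth.
- bot.camera_model(name): a dict with "mtx" (3x3 intrinsics, pixels), "world_from_camera" (4x4, takes a point from camera to world coordinates). Camera axes: x right, y up, looking along -z (the intrinsics and any distortion apply to the point x, -y, -z); pixel columns grow to the right and rows downward; lengths in mm; the calibration is good to about 2 mm. A picture is of the moment at which its call begins: read the wrist's pose just before it. camera_model takes no time and is no camera call; for the wrist camera it gives the pose at the moment of the call.
- bot.close_job(): hands the job in, once; it reports no verdict.
Trained networks look in the newest picture that a camera, given by its name, has taken for a name from the list of things; names that differ only in an ending like _2 or _b are one class to them, and where a whole thing is asked for, a point or a joint stands for the part that bears it (a point fixed in the world has none). Each returns a list of dicts, best first, with "p" (0 to 1); they miss things now and then, are a little off and sometimes report something else, mostly with a low value. They report only what shows in the picture. A call takes as long as a camera call. They do not tell look-alikes from the thing itself.
- bot.outline_of(camera, label): "mask" (480x640 bool, what is visible of it).
- bot.pinpoint(camera, label): "point" ([x, y, z] in mm, in the coordinates of the camera as it stood for that picture, good to about 4 mm: a listed point, or the origin of a listed thing).
The state is a dict: "time": time; "joint_positions": joint angles; "dq": joint speeds; "tau": joint torques, N m; "tool_pos": TCP position; "tcp_rot": TCP orientation; "contact_force": force on the tool from outside, world axes, zero at the start; "moment": the same for the moment, N m; "grip_width": finger opening in mm.
Only numpy, scipy, OpenCV 4.12 (cv2) and the standard library are available. Lean on these libraries where they do the work, as an engineer would, in place of code of your own. Each camera call takes 0.05 s, during which the arm holds its last target.

## Working session

There is one attempt and no reset: what is moved stays moved. The work goes in short steps, Python scripts to look and compute and a tool call to move; the robot and the scene stay as the last step left them, time stands still between calls to the robot, and variables do not carry over. Pictures are saved under pics/ and viewed, and the job is handed in when it is done.

Besides the shell and the picture viewer there is one more tool, called after "Emit:" as name([rows], argument=value, ...), one row to a line, values as JSON. servo_tool: Moves the arm, as the interface text tells. Shift numbers are shares of 50 mm and turn numbers shares of 90 degrees, none past 1 either way. Its arguments: {"type":"object","properties":{"series":{"type":"array"}},"required":["series"]}

```bash
ls; mkdir -p pics; python3 - <<'E'
from plant import bot
import cv2, numpy as np
o=bot.get_obs()
print(o)
for n in ["scene","top"]:
    im=bot.capture(n); cv2.imwrite(f"pics/{n}0.png",im[:,:,::-1])
    m=bot.camera_model(n); W=np.array(m["world_from_camera"]);print(n,m["mtx"],W.round(3), [k for k in m])
    for l in ["spindle_mid","foot","deck","seat","bolt_grip","sign_stand","core_tube","orange"]:
        for r in bot.pinpoint(n,l)[:3]:
            p=W@np.r_[r["point"],1]; print(n,l,round(r["p"],2),p[:3].round(1))
print(bot.get_obs()["time"])
E
```

```text
pics
{'time': 0.0, 'joint_positions': array([-1.26902441e+00,  3.42700779e-01,  1.52503692e+00, -4.24529294e-08,
        1.27540280e+00, -1.46003133e-01]), 'dq': array([ 7.52859001e-04, -4.34171605e-04,  6.47997357e-04, -7.65616512e-04,
       -2.72190419e-03,  9.48232007e-05]), 'tau': array([ 2.22362396e-03, -4.31226969e+01, -2.44228542e+01,  7.18719140e-02,
        5.58946654e-02, -1.39408307e-04]), 'tool_pos': array([ 227.19744718, -472.82906115,  226.04941332]), 'tcp_rot': array([-3.14006127e+00, -2.25147498e-04,  4.47774887e-01]), 'contact_force': array([ 0.16167427,  0.22548041, -0.18693133]), 'moment': array([0.00335777, 0.02265253, 0.02853415]), 'grip_width': 91.66767158946246}
scene [[543.40824172   0.         318.28950058]
 [  0.         543.40824172 232.52714119]
 [  0.           0.           1.        ]] [[ 3.500000e-01 -7.890000e-01  5.050000e-01  1.056773e+03]
 [ 9.370000e-01  3.040000e-01 -1.750000e-01 -2.455860e+02]
 [-1.500000e-02  5.350000e-01  8.450000e-01  8.905550e+02]
 [ 0.000000e+00  0.000000e+00  0.000000e+00  1.000000e+00]] ['mtx', 'world_from_camera']
scene 
[... 675 characters left out ...]
87640e+01]
 [ 2.00000e-03  1.60000e-01  9.87000e-01  8.72241e+02]
 [ 0.00000e+00  0.00000e+00  0.00000e+00  1.00000e+00]] ['mtx', 'world_from_camera']
top spindle_mid 0.86 [ 595.2 -412.6   48.1]
top spindle_mid 0.66 [ 537.4 -208.9   50.4]
top spindle_mid 0.53 [ 4.022e+02 -4.310e+01  4.000e-01]
top foot 0.95 [ 5.950e+02 -4.098e+02  3.000e-01]
top foot 0.77 [ 534.5 -209.    -2.4]
top deck 0.59 [549.  188.7  -4.4]
top deck 0.21 [544.  183.8  28.4]
top seat 0.86 [543.9 188.9  29. ]
top bolt_grip 0.72 [657.7 182.1  59.9]
top sign_stand 0.71 [ 723.4 -142.1   -3.2]
top sign_stand 0.7 [ 532.6 -206.1   -2.4]
top core_tube 0.88 [406.  -41.7  -1.5]
top orange 0.77 [ 7.471e+02 -2.469e+02  4.000e-01]
0.9
```

View pics/scene0.png

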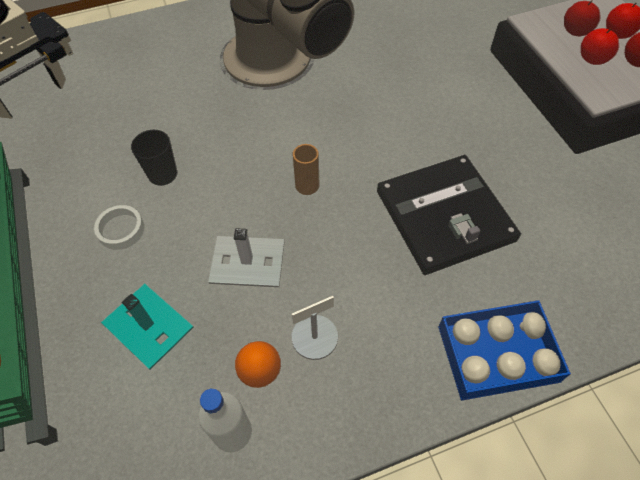

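View pics/top0.png

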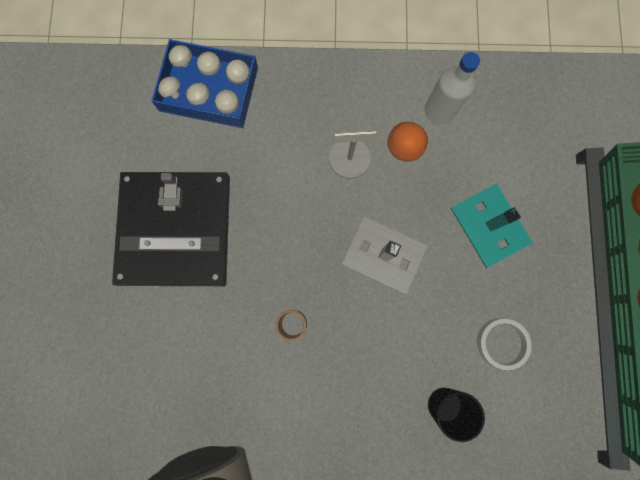

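Candidates for the spindle: the grey plate with the square post at top (385,253) / scene (245,260), and the turquoise one at top (492,226) / scene (147,325). The cardboard core at top (291,324) is only a weak false hit. By the description (steel, not turquoise) I choose the grey one. I'll check it in a close crop and measure.

```bash
python3 - <<'E'
import cv2
t=cv2.imread("pics/top0.png"); s=cv2.imread("pics/scene0.png")
a=cv2.resize(t[205:305,335:435],None,fx=4,fy=4,interpolation=cv2.INTER_CUBIC)
b=cv2.resize(s[215:295,200:300],(400,320),interpolation=cv2.INTER_CUBIC)
import numpy as np
c=np.zeros((400,800,3),np.uint8); c[:,:400]=a; c[:320,400:]=b
cv2.imwrite("pics/cropA.png",c)
d=cv2.resize(t[160:300,100:240],None,fx=4,fy=4,interpolation=cv2.INTER_CUBIC); cv2.imwrite("pics/cropB.png",d)
d=cv2.resize(s[145:280,370:530],None,fx=4,fy=4,interpolation=cv2.INTER_CUBIC); cv2.imwrite("pics/cropC.png",d)
E
```

```text
(no output)
```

View pics/cropA.png

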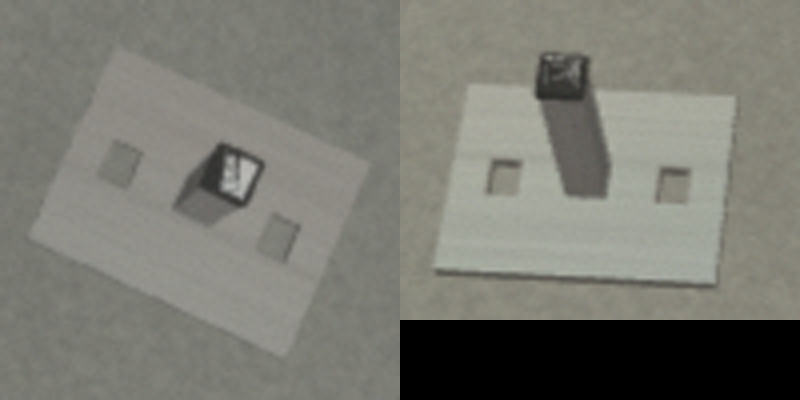

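View pics/cropB.png

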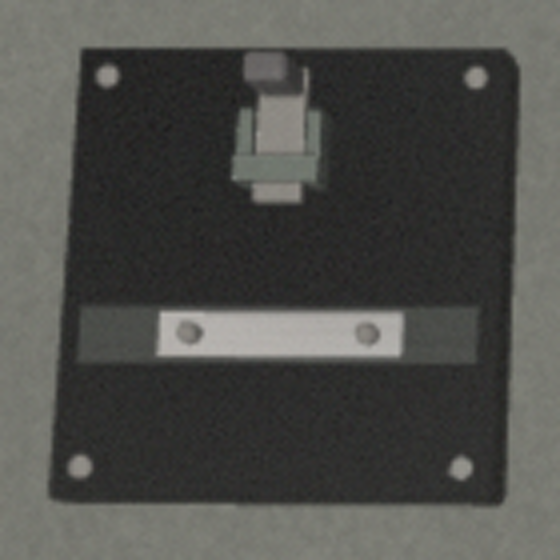

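View pics/cropC.png

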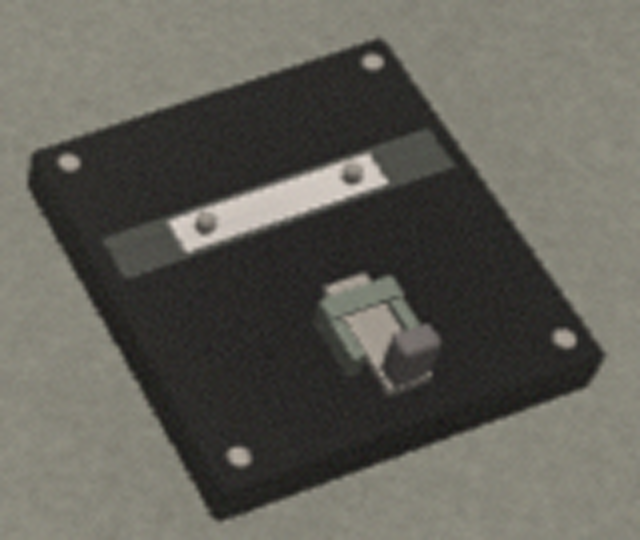

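The crop confirms the choice: a plain steel plate with two slots and a square post, not turquoise. The crops also show both studs, at top about (147,243) and (192,243).

```bash
cat > h.py <<'E'
import numpy as np
def ray(m,px,z):
    K=np.array(m["mtx"]);W=np.array(m["world_from_camera"])
    d=np.linalg.inv(K)@np.r_[px,1.]; d=np.array([d[0],-d[1],-d[2]])
    d=W[:3,:3]@d; c=W[:3,3]; return c+d*(z-c[2])/d[2]
E
python3 - <<'E'
from plant import bot
from h import *
T=bot.camera_model("top");S=bot.camera_model("scene")
def t(c,off,z,m): 
    return ray(m,(np.array(c)+.5)/4-.5+np.array(off),z)[:2].round(1)
def pr(n,pts,off,z,m):
    q=np.array([t(p,off,z,m) for p in pts]); print(n,q.tolist(),"mean",q.mean(0).round(1)); return q
a=pr("T corners",[(118,45),(370,163),(285,356),(30,238)],(335,205),6,T)
for i in range(4): d=a[(i+1)%4]-a[i];print(np.hypot(*d).round(1),np.degrees(np.arctan2(d[1],d[0])).round(1))
a=pr("T slots",[(120,164),(279,240)],(335,205),5,T);d=a[1]-a[0];print(np.hypot(*d),np.degrees(np.arctan2(d[1],d[0])))
pr("T posttop",[(238,173)],(335,205),100,T)
a=pr("S corners",[(67,85),(336,96),(316,285),(34,270)],(200,215),6,S)
for i in range(4): d=a[(i+1)%4]-a[i];print(np.hypot(*d).round(1),np.degrees(np.arctan2(d[1],d[0])).round(1))
a=pr("S slots",[(104,177),(273,185)],(200,215),5,S);d=a[1]-a[0];print(np.hypot(*d),np.degrees(np.arctan2(d[1],d[0])))
pr("S posttop",[(162,75)],(200,215),100,S)
for n,pts,off,m in (("T",[(189,332),(368,333)],(100,160),T),("S",[(205,221),(352,173)],(370,145),S)):
    a=pr(n+"studs",pts,off,38,m);d=a[1]-a[0];print(np.hypot(*d),np.degrees(np.arctan2(d[1],d[0])))
a=pr("T screws",[(107,76),(476,77),(460,468),(80,467)],(100,160),30,T)
for i in range(4): d=a[(i+1)%4]-a[i];print(np.hypot(*d).round(1),np.degrees(np.arctan2(d[1],d[0])).round(1))
a=pr("S screws",[(68,162),(373,62),(565,338),(238,456)],(370,145),30,S)
for i in range(4): d=a[(i+1)%4]-a[i];print(np.hypot(*d).round(1),np.degrees(np.arctan2(d[1],d[0])).round(1))
pr("T groove",[(78,305),(78,362),(478,305),(478,362)],(100,160),30,T)
pr("S groove",[(105,242),(125,278),(432,130),(455,165)],(370,145),30,S)
pr("T tip",[(253,203),(303,203)],(100,160),42,T)
pr("T grip",[(243,53),(286,53),(245,83),(290,83)],(100,160),72,T)
E
```

```text
T corners [[607.6, -170.6], [554.0, -287.8], [464.2, -247.2], [516.0, -130.2]] mean [ 535.4 -209. ]
128.9 -114.6
98.6 155.7
128.0 66.1
100.1 -23.8
T slots [[551.4, -171.7], [517.4, -245.3]] mean [ 534.4 -208.5]
81.07379354637357 -114.79488411715903
T posttop [[535.5, -210.4]] mean [ 535.5 -210.4]
S corners [[464.3, -248.2], [516.8, -129.2], [609.2, -169.8], [555.8, -287.9]] mean [ 536.5 -208.8]
130.1 66.2
100.9 -23.7
129.6 -114.3
99.7 156.5
S slots [[519.4, -245.0], [552.0, -172.1]] mean [ 535.7 -208.6]
79.85718502426693 65.90638296049825
S posttop [[537.1, -208.3]] mean [ 537.1 -208.3]
Tstuds [[544.8, 221.5], [545.9, 141.4]] mean [545.3 181.4]
80.10755270260101 -89.21321603104508
Sstuds [[548.1, 141.2], [548.0, 220.5]] mean [548.  180.8]
79.30006305167734 90.07225189046963
T screws [[664.3, 271.2], [667.2, 100.9], [486.9, 98.8], [484.1, 268.3]] mean [575.6 184.8]
170.3 -89.0
180.3 -179.3
169.5 90.9
180.2 0.9
S screws [[486.7, 97.7], [484.5, 268.5], [664.4, 271.3], [666.7, 100.5]] mean [575.6 184.5]
170.8 90.7
179.9 0.9
170.8 -89.2
180.0 -179.1
T groove [[557.2, 275.5], [531.3, 273.2], [560.7, 94.5], [534.7, 93.2]] mean [546.  184.1]
S groove [[537.2, 94.4], [559.8, 94.4], [533.8, 274.6], [557.1, 274.3]] mean [547.  184.4]
T tip [[603.3, 195.7], [603.8, 173.2]] mean [603.6 184.4]
T grip [[664.3, 194.9], [664.7, 176.0], [650.8, 193.1], [651.1, 173.3]] mean [657.7 184.3]
```

Emit:
servo_tool([
  [1, 0, 0, 0, 0.11],
  [1, 0, 0, 0, 0.11],
  [1, 0, 0, 0, 0.11],
  [1, 0, 0, 0, 0.11],
  [1, 0, 0, 0, 0.11],
  [1, 0.43, -0.92, 0, 0],
  [1, 0.43, -0.92, 0, 0],
  [1, 0.43, -0.92, 0, 0],
  [1, 0.43, -0.92, 0, 0],
  [1, 0.43, -0.92, 0, 0],
  [1, 0.43, -0.92, 0, 0],
  [1, 0.43, -0.92, 0, 0],
  [1, 0.43, -0.92, 0, 0],
  [1, 0, 0, 0, 0],
  [1, 0, 0, 0, 0],
])

```text
time: 2.78
tool_pos: [533.1, -206.3, 226.5]
tcp_rot: [3.141, 0.001, -0.416]
contact_force: [-0.6, 0.3, 0.4]
grip_width: 91.5
```

```bash
cat >> h.py <<'E'
def delta(o,target,yawdeg):
    """tool-frame shift (mm) from present TCP to target at tool yaw after spin, spin deg"""
    psi=np.degrees(o["tcp_rot"][2]); d=np.array(target)-o["tool_pos"]
    a=np.radians(yawdeg); 
    return (np.array([d[0]*np.cos(a)+d[1]*np.sin(a), d[0]*np.sin(a)-d[1]*np.cos(a), -d[2]])).round(2), round((psi-yawdeg+180)%360-180,2)
def show(o):
    print("t",round(o["time"],2),"tcp",o["tool_pos"].round(1),"rpy deg",np.degrees(o["tcp_rot"]).round(2),"F",o["contact_force"].round(2),"M",o["moment"].round(3),"w",round(o["grip_width"],1))
E
python3 - <<'E'
from plant import bot
from h import *
import cv2
o=bot.get_obs(); show(o); print(delta(o,(536,-209,49),-24.1), delta(o,(536,-209,49),np.degrees(o["tcp_rot"][2])))
im=bot.capture("wrist"); cv2.imwrite("pics/w1.png",im[:,:,::-1]); m=bot.camera_model("wrist"); print(np.array(m["world_from_camera"]).round(2),m["mtx"])
E
```

```text
t 2.77 tcp [ 533.1 -206.3  226.5] rpy deg [ 1.7997e+02  4.0000e-02 -2.3810e+01] F [-0.59  0.29  0.37] M [0.032 0.016 0.023] w 91.5
(array([  3.79,   1.3 , 177.47]), np.float64(0.29)) (array([  3.79,   1.32, 177.47]), np.float64(0.0))
[[-4.0000e-01  8.8000e-01  2.4000e-01  5.9544e+02]
 [-9.1000e-01 -3.9000e-01 -1.1000e-01 -2.3504e+02]
 [-0.0000e+00 -2.6000e-01  9.7000e-01  3.8434e+02]
 [ 0.0000e+00  0.0000e+00  0.0000e+00  1.0000e+00]] [[429.17398347   0.         314.65817684]
 [  0.         429.17398347 240.41485884]
 [  0.           0.           1.        ]]
```

View pics/w1.png

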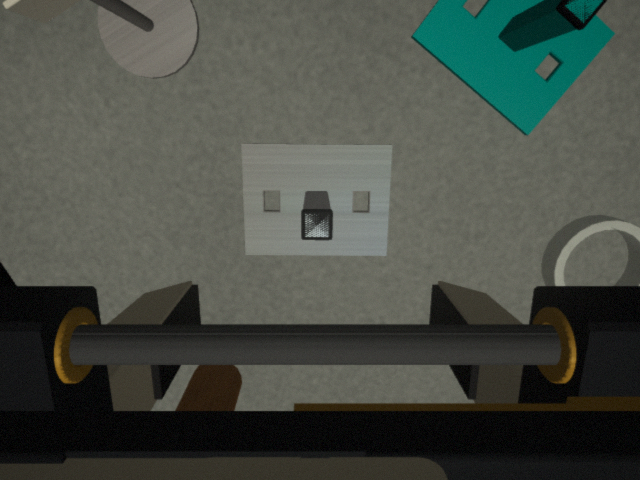

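The wrist view shows the grey plate square to the picture, with corners about (242,144)–(388,256) and the post top at (317,224). The turquoise one lies off at the upper right.

```bash
python3 - <<'E'
from plant import bot
from h import *
m=bot.camera_model("wrist");o=bot.get_obs()
c=np.array([ray(m,p,6)[:2] for p in [(242,144),(392,146),(388,255.5),(246,255)]])
print(c.round(1),c.mean(0))
for i in range(4): d=c[(i+1)%4]-c[i];print(np.hypot(*d).round(1),np.degrees(np.arctan2(d[1],d[0])).round(1))
print(ray(m,(317,224),100), np.mean([ray(m,p,5) for p in [(272,201),(361,201)]],0))
E
```

```text
[[ 605.7 -171.2]
 [ 552.  -288.7]
 [ 461.3 -249.7]
 [ 514.7 -130.1]] [ 533.41921127 -209.91380478]
129.2 -114.6
98.7 156.7
130.9 65.9
99.9 -24.3
[ 534.99772722 -210.04850077  100.        ] [ 534.26756624 -209.77866854    5.        ]
```

Emit:
servo_tool([
  [1, 0.066, 0.039, 0.7, 0.002],
  [1, 0, 0, 0.8, 0],
  [1, 0, 0, 0.8, 0],
  [1, 0, 0, 0.7, 0],
  [1, 0, 0, 0.4, 0],
  [1, 0, 0, 0.15, 0],
  [1, 0, 0, 0, 0],
  [0, 0, 0, 0, 0],
  [0, 0, 0, 0, 0],
  [0, 0, 0, 0, 0],
  [0, 0, 0, 0, 0],
  [0, 0, 0, 0, 0],
  [0, 0, 0, 0, 0],
])

```text
time: 4.45
tool_pos: [535.7, -209.3, 49.2]
tcp_rot: [3.142, -0.0, -0.419]
contact_force: [0.5, 0.1, -0.6]
grip_width: 36.4
```

```bash
python3 - <<'E'
from plant import bot
from h import *
import cv2
show(bot.get_obs())
im=bot.capture("wrist"); cv2.imwrite("pics/w2.png",im[:,:,::-1])
E
```

```text
t 4.45 tcp [ 535.7 -209.3   49.2] rpy deg [180.    -0.   -24.02] F [ 0.55  0.08 -0.57] M [0.03  0.066 0.041] w 36.4
```

View pics/w2.png

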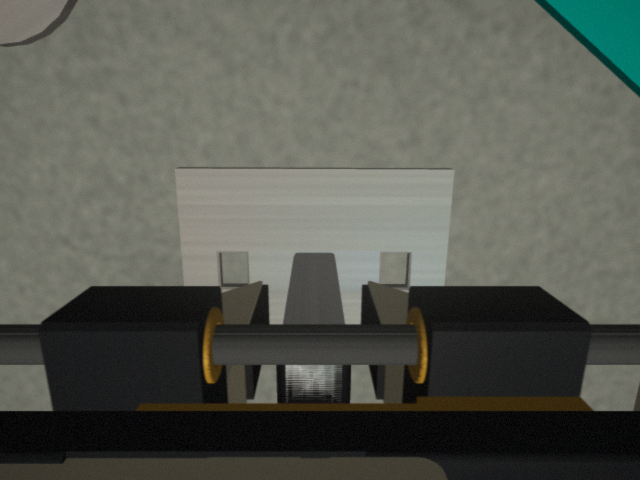

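The fingers are centred on the post and still closing (36 mm). I'll let them finish.

Emit:
servo_tool([
  [0, 0, 0, 0, 0],
  [0, 0, 0, 0, 0],
  [0, 0, 0, 0, 0],
  [0, 0, 0, 0, 0],
  [0, 0, 0, 0, 0],
  [0, 0, 0, 0, 0],
])

```text
time: 5.25
tool_pos: [535.7, -209.2, 49.2]
tcp_rot: [-3.142, -0.0, -0.419]
contact_force: [1.2, 1.5, -1.0]
grip_width: 19.8
```

```bash
python3 - <<'E'
from plant import bot
from h import *
show(bot.get_obs())
E
```

```text
t 5.25 tcp [ 535.7 -209.2   49.2] rpy deg [-1.800e+02 -1.000e-02 -2.402e+01] F [ 1.15  1.53 -1.02] M [ 0.299 -0.174  0.068] w 19.8
```

Emit:
servo_tool([
  [0, 0, 0, -0.1, 0],
  [0, 0, 0, -0.2, 0],
  [0, 0, 0, -0.4, 0],
  [0, 0, 0, -0.6, 0],
  [0, 0, 0, -0.6, 0],
  [0, 0, 0, -0.3, 0],
  [0, 0, 0, 0, 0],
  [0, 0, 0, 0, 0],
])

```text
time: 6.25
tool_pos: [534.9, -208.9, 157.9]
tcp_rot: [-3.141, 0.003, -0.419]
contact_force: [-0.4, -0.5, -7.4]
grip_width: 19.9
```

```bash
python3 - <<'E'
from plant import bot
from h import *
import cv2
o=bot.get_obs();show(o);print(delta(o,(546.5,181,160),0.9))
im=bot.capture("wrist"); cv2.imwrite("pics/w3.png",im[:,:,::-1])
E
```

```text
t 6.25 tcp [ 534.9 -208.9  157.9] rpy deg [-1.7999e+02  1.5000e-01 -2.4030e+01] F [-0.38 -0.46 -7.39] M [ 0.059  0.028 -0.043] w 19.9
(array([  17.77, -389.68,   -2.13]), np.float64(-24.93))
```

View pics/w3.png

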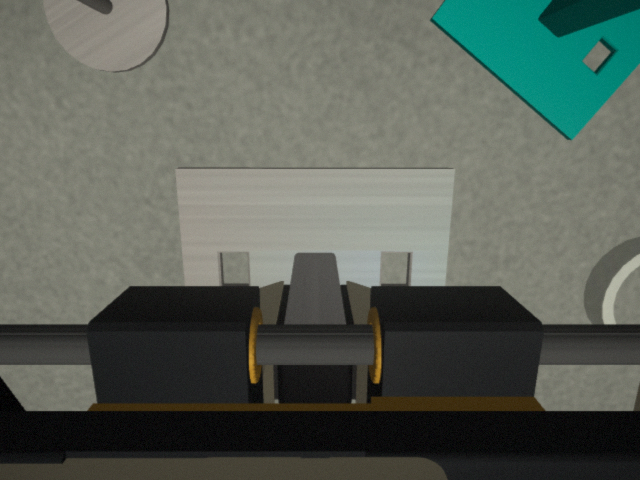

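Emit:
servo_tool([
  [0, 0, 0, 0, -0.092],
  [0, 0, 0, 0, -0.092],
  [0, 0, 0, 0, -0.093],
  [0, 0.09, -0.3, 0, 0],
  [0, 0.09, -0.7, 0, 0],
  [0, 0.09, -0.85, 0, 0],
  [0, 0.09, -0.9, 0, 0],
  [0, 0, -0.9, 0, 0],
  [0, 0, -0.9, 0, 0],
  [0, 0, -0.9, 0, 0],
  [0, 0, -0.9, 0, 0],
  [0, 0, -0.8, 0, 0],
  [0, 0, -0.5, 0, 0],
  [0, 0, -0.15, 0, 0],
  [0, 0, 0, 0, 0],
  [0, 0, 0, 0, 0],
  [0, 0, 0, 0, 0],
])

```text
time: 8.43
tool_pos: [547.6, 180.0, 159.2]
tcp_rot: [3.141, 0.0, 0.014]
contact_force: [0.4, -0.0, -7.7]
grip_width: 20.3
```

```bash
python3 - <<'E'
from plant import bot
from h import *
import cv2
o=bot.get_obs();show(o);print(delta(o,(546.5,181,92),0.9))
for n in ("wrist","top","scene"):
    im=bot.capture(n); cv2.imwrite(f"pics/{n}4.png",im[:,:,::-1])
print(np.array(bot.camera_model("wrist")["world_from_camera"]).round(3))
E
```

```text
t 8.43 tcp [547.6 180.  159.2] rpy deg [179.98   0.     0.81] F [ 0.43 -0.03 -7.75] M [ 0.076  0.03  -0.004] w 20.3
(array([-1.1 , -1.01, 67.19]), np.float64(-0.09))
[[ 1.50000e-02  9.65000e-01  2.60000e-01  6.16130e+02]
 [-1.00000e+00  1.50000e-02  4.00000e-03  1.81385e+02]
 [-0.00000e+00 -2.60000e-01  9.65000e-01  3.16995e+02]
 [ 0.00000e+00  0.00000e+00  0.00000e+00  1.00000e+00]]
```

View pics/wrist4.png

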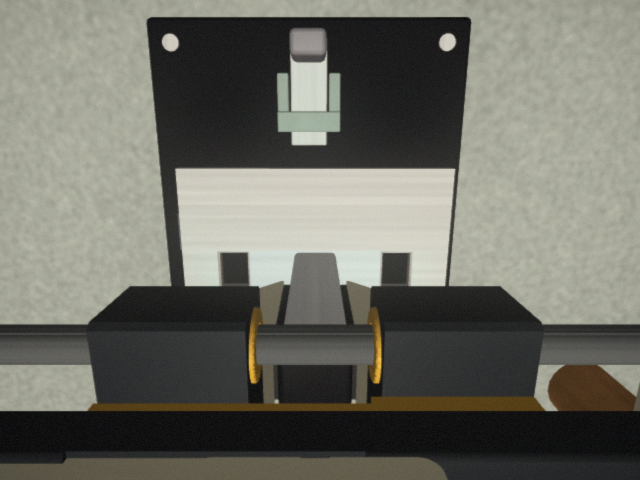

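View pics/scene4.png

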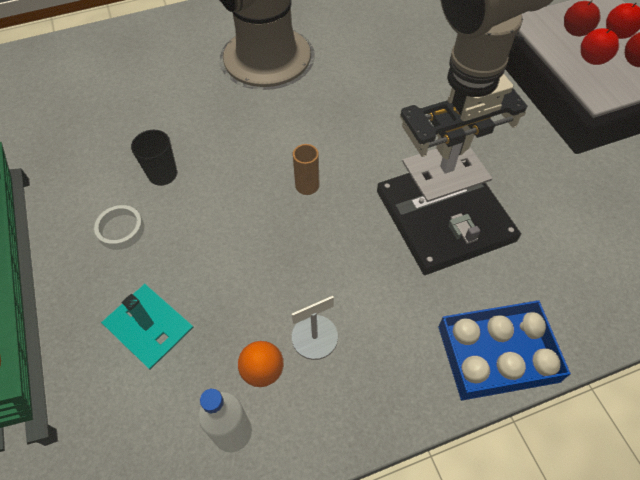

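```bash
python3 - <<'E'
from plant import bot
from h import *
import cv2
m=bot.camera_model("wrist");o=bot.get_obs()
z=o["tool_pos"][2]-49.2
c=[ray(m,p,z+6)[:2] for p in [(177,168.5),(454,168.5)]]
a=np.radians(0.85); ex=np.array([np.cos(a),np.sin(a)])
print("edge",np.array(c).round(1),"mid",np.mean(c,0)-50*ex,"tcp",o["tool_pos"][:2])
for p in [(219,252.5),(249,252.5),(381,252.5),(411,252.5)]: print("slot front corners",(ray(m,p,z+6)[:2]-o["tool_pos"][:2]).round(1))
# deck from wrist view: front screws, bolt grip, bolt tip
print("screws",[ray(m,p,30)[:2].round(1) for p in [(170,42.5),(447.5,42.5)]])
print("bolt tip",[ray(m,p,42)[:2].round(1) for p in [(292,145),(327,145)]])
for k in (0,4):
    s=cv2.imread(f"pics/scene{k}.png"); cv2.imwrite(f"pics/or{k}.png",cv2.resize(s[330:400,220:350],None,fx=5,fy=5))
    hsv=cv2.cvtColor(s,cv2.COLOR_BGR2HSV); mk=cv2.inRange(hsv,(5,180,80),(20,255,255)); mk[:, :200]=0; mk[:300]=0
    ys,xs=np.nonzero(mk); print(k,xs.mean(),ys.mean(),len(xs))
    t=cv2.imread(f"pics/top{k}.png");hsv=cv2.cvtColor(t,cv2.COLOR_BGR2HSV); mk=cv2.inRange(hsv,(5,180,80),(20,255,255)); mk[:, 500:]=0; mk[200:]=0
    ys,xs=np.nonzero(mk); print(k,xs.mean(),ys.mean(),len(xs))
    d=cv2.absdiff(cv2.imread("pics/scene0.png"),cv2.imread("pics/scene4.png")).max(2)
cv2.imwrite("pics/diff.png",d*3)
E
```

```text
edge [[595.5 245.1]
 [597.5 116.5]] mid [546.48303527 180.04992614] tcp [547.60917874 180.35943559]
slot front corners [ 7.5 46.9]
slot front corners [ 7.7 32.3]
slot front corners [  8.7 -32.2]
slot front corners [  8.9 -46.9]
screws [array([663.6, 271.4]), array([666.2, 100.5])]
bolt tip [array([603.6, 195.5]), array([603.9, 173.6])]
0 257.06504599211564 363.3042049934297 1522
0 409.96465968586386 140.00130890052355 764
4 259.378 362.69666666666666 1500
4 408.03333333333336 139.4974358974359 780
```

View pics/diff.png

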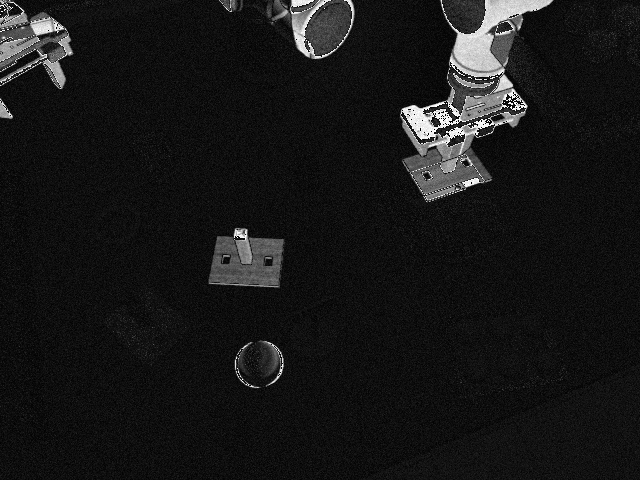

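Emit:
servo_tool([
  [0, 0, -0.02, 0.3, 0],
  [0, 0, 0, 0.4, 0],
  [0, 0, 0, 0.36, 0],
  [0, 0, 0, 0.2, 0],
  [0, 0, 0, 0.08, 0],
  [0, 0, 0, 0, 0],
  [0, 0, 0, 0, 0],
])

```text
time: 9.45
tool_pos: [547.9, 182.0, 92.9]
tcp_rot: [-3.141, -0.001, 0.016]
contact_force: [-0.4, 0.2, -6.8]
grip_width: 20.0
```

```bash
python3 - <<'E'
from plant import bot
from h import *
import cv2
o=bot.get_obs();show(o)
for n in ("wrist","scene"):
    im=bot.capture(n); cv2.imwrite(f"pics/{n}5.png",im[:,:,::-1])
s=cv2.imread("pics/scene5.png"); cv2.imwrite("pics/crop5.png",cv2.resize(s[140:290,370:530],None,fx=4,fy=4,interpolation=cv2.INTER_CUBIC))
hsv=cv2.cvtColor(s,cv2.COLOR_BGR2HSV); mk=cv2.inRange(hsv,(5,180,80),(20,255,255)); mk[:, :200]=0; mk[:300]=0
ys,xs=np.nonzero(mk); print(xs.mean(),ys.mean(),len(xs))
E
```

```text
t 9.45 tcp [547.9 182.   92.9] rpy deg [-1.7999e+02 -8.0000e-02  9.0000e-01] F [-0.36  0.17 -6.76] M [0.081 0.007 0.003] w 20.0
259.4890510948905 362.8161911081619 1507
```

View pics/crop5.png

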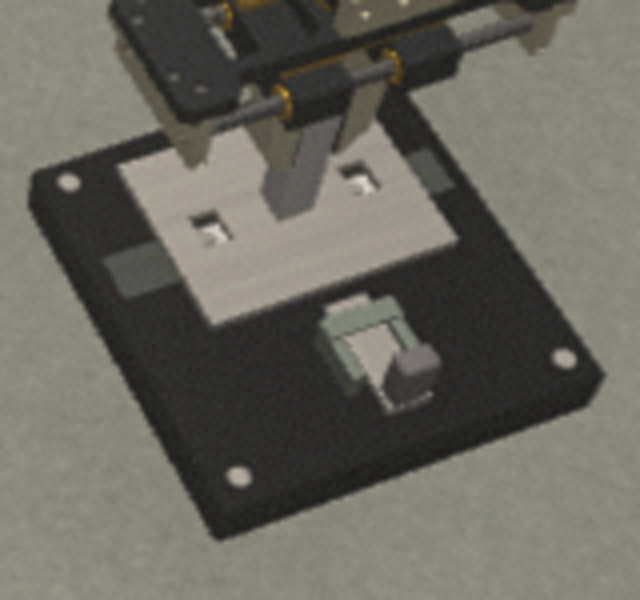

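View pics/wrist5.png

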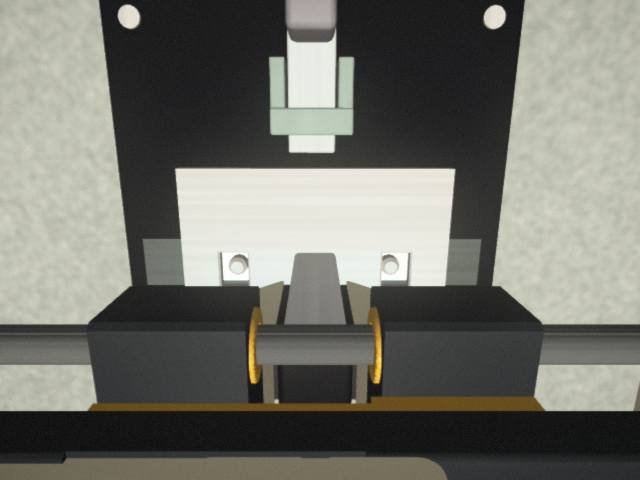

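The wrist view shows both studs inside the slots: studs at (237,265) and (391,265), slots spanning columns 220–249 and 381–411. I'll compute the residual offset.

```bash
cat > meas.py <<'E'
from plant import bot
from h import *
import cv2
o=bot.get_obs()
im=cv2.imread("pics/wrist5.png")
cv2.imwrite("pics/crop6.png",cv2.resize(im[240:300,205:425],(792,216),interpolation=cv2.INTER_CUBIC))
m=bot.camera_model("wrist");z=o["tool_pos"][2]-49.2
st=[ray(m,p,38)[:2] for p in [(237.5,265),(391,265)]]
sl=[ray(m,(x,252.5),z+6)[:2] for x in (220,249,381,411)]
sl2=[ray(m,(x,262),z+0)[:2] for x in (222,248,383,408)]
print("studs",np.round(st,1),"mid",np.mean(st,0)," slots top corner mid",np.mean(sl,0), "half span",[np.round(s,1) for s in sl])
E
python3 meas.py
```

```text
studs [[545.1 222.3]
 [546.5 142.3]] mid [545.80182215 182.2803305 ]  slots top corner mid [556.0734836  181.93930159] half span [array([555.3, 228.5]), array([555.5, 214.3]), array([556.6, 149.8]), array([556.9, 135.2])]
```

View pics/crop6.png

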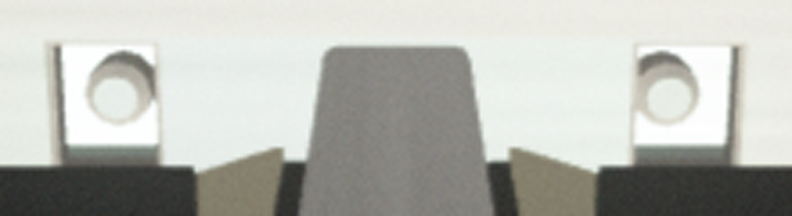

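Emit:
servo_tool([
  [0, -0.02, -0.007, 0, 0],
  [0, 0, 0, 0.03, 0],
  [0, 0, 0, 0.03, 0],
  [0, 0, 0, 0.03, 0],
  [0, 0, 0, 0.02, 0],
  [0, 0, 0, 0.02, 0],
  [0, 0, 0, 0, 0],
])

```text
time: 10.42
tool_pos: [546.4, 182.2, 85.6]
tcp_rot: [3.141, 0.0, 0.016]
contact_force: [0.2, -0.0, -7.4]
grip_width: 19.8
```

```bash
python3 - <<'E'
from plant import bot
from h import *
o=bot.get_obs();show(o)
E
```

```text
t 10.43 tcp [546.4 182.2  85.6] rpy deg [1.7999e+02 1.0000e-02 9.1000e-01] F [ 0.17 -0.   -7.42] M [ 0.043  0.034 -0.033] w 19.8
```

The underside is at 36.4 mm, below the 39 mm stud tips, with no contact force, so both slots are over the studs. I'll ease it down.

Emit:
servo_tool([
  [0, 0, 0, 0.02, 0],
  [0, 0, 0, 0.02, 0],
  [0, 0, 0, 0.02, 0],
  [0, 0, 0, 0.02, 0],
  [0, 0, 0, 0.01, 0],
  [0, 0, 0, 0.01, 0],
  [0, 0, 0, 0, 0],
])

```text
time: 11.3
tool_pos: [546.4, 182.3, 80.7]
tcp_rot: [3.141, 0.0, 0.016]
contact_force: [0.2, 0.2, -8.1]
grip_width: 19.4
```

```bash
python3 - <<'E'
from plant import bot
from h import *
o=bot.get_obs();show(o)
E
```

```text
t 11.3 tcp [546.4 182.3  80.7] rpy deg [179.99   0.     0.91] F [ 0.21  0.21 -8.11] M [ 0.069  0.048 -0.038] w 19.4
```

Emit:
servo_tool([
  [0, 0, 0, 0.01, 0],
  [0, 0, 0, 0.01, 0],
  [0, 0, 0, 0.008, 0],
  [0, 0, 0, 0.004, 0],
  [0, 0, 0, 0, 0],
])

```text
time: 11.92
tool_pos: [546.5, 182.3, 79.2]
tcp_rot: [3.142, -0.0, 0.016]
contact_force: [0.2, -0.1, -5.8]
grip_width: 19.9
```

```bash
python3 - <<'E'
from plant import bot
from h import *
o=bot.get_obs();show(o)
E
```

```text
t 11.93 tcp [546.5 182.3  79.2] rpy deg [ 1.8e+02 -1.0e-02  9.1e-01] F [ 0.17 -0.14 -5.75] M [ 0.075  0.121 -0.023] w 19.9
```

First touch is at exactly the expected seated height (79.2). I'll ease off the weight a little more.

Emit:
servo_tool([
  [0, 0, 0, 0.006, 0],
  [0, 0, 0, 0, 0],
  [0, 0, 0, 0, 0],
])

```text
time: 12.3
tool_pos: [546.5, 182.3, 79.2]
tcp_rot: [3.142, -0.0, 0.016]
contact_force: [-2.8, -0.0, 1.2]
grip_width: 19.8
```

```bash
python3 - <<'E'
from plant import bot
from h import *
import cv2
o=bot.get_obs();show(o)
for n in ("wrist","scene"):
    im=bot.capture(n); cv2.imwrite(f"pics/{n}7.png",im[:,:,::-1])
s=cv2.imread("pics/scene7.png"); w=cv2.imread("pics/wrist7.png")
c=np.zeros((600,800,3),np.uint8); c[:330]=cv2.resize(w[150:315,120:520],(800,330),interpolation=cv2.INTER_CUBIC); c[330:600,:320]=cv2.resize(s[140:275,370:530],(320,270))
cv2.imwrite("pics/crop7.png",c)
E
```

```text
t 12.3 tcp [546.5 182.3  79.2] rpy deg [ 1.8e+02 -2.0e-02  9.1e-01] F [-2.76 -0.04  1.19] M [-0.083  0.491  0.02 ] w 19.8
```

View pics/crop7.png

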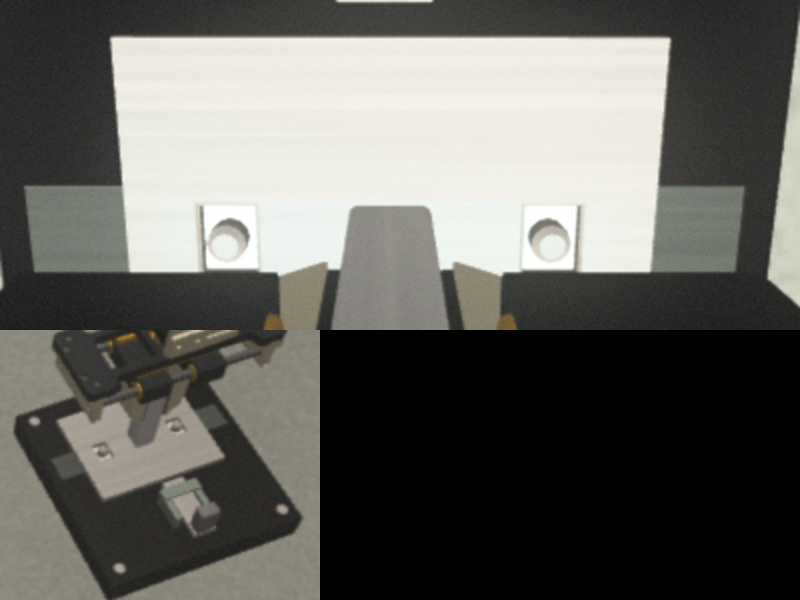

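The plate lies flat with both studs standing through the slots, and the height doesn't drop under a further command. Releasing and retreating straight up.

Emit:
servo_tool([
  [0.5, 0, 0, 0, 0],
  [0.5, 0, 0, 0, 0],
  [0.5, 0, 0, 0, 0],
  [0.5, 0, 0, 0, 0],
  [0.5, 0, 0, 0, 0],
  [0.5, 0, 0, 0, 0],
  [0.5, 0, 0, 0, 0],
  [0.5, 0, 0, 0, 0],
])

```text
time: 13.4
tool_pos: [546.5, 182.3, 78.8]
tcp_rot: [3.142, -0.0, 0.016]
contact_force: [0.1, -0.5, 0.5]
grip_width: 46.1
```

```bash
python3 - <<'E'
from plant import bot
from h import *
o=bot.get_obs();show(o)
E
```

```text
t 13.4 tcp [546.5 182.3  78.8] rpy deg [180.    -0.     0.91] F [ 0.1  -0.53  0.49] M [ 0.026 -0.014  0.01 ] w 46.1
```

Emit:
servo_tool([
  [0.5, 0, 0, -0.1, 0],
  [0.5, 0, 0, -0.4, 0],
  [0.5, 0, 0, -0.7, 0],
  [0.5, 0, 0, -0.6, 0],
  [0, 0, 0, -0.1, 0],
  [0, 0.4, 0, 0, 0],
  [0, 0.8, 0, 0, 0],
  [0, 0.8, 0, 0, 0],
  [0, 0.6, -0.014, 0, 0],
  [0, 0.2, 0, 0, 0],
  [0, 0, 0, 0, 0],
  [0, 0, 0, 0, 0],
])

```text
time: 14.9
tool_pos: [685.7, 185.2, 173.0]
tcp_rot: [3.141, 0.002, 0.016]
contact_force: [0.2, 0.3, -0.1]
grip_width: 0.6
```

```bash
python3 - <<'E'
from plant import bot
from h import *
import cv2
o=bot.get_obs();show(o)
for n in ("top","wrist","scene"):
    im=bot.capture(n); cv2.imwrite(f"pics/{n}8.png",im[:,:,::-1])
    m=bot.camera_model(n);W=np.array(m["world_from_camera"])
    for l in ("bolt_grip","spindle_mid"):
        print(n,l,[(round(r["p"],2),(W@np.r_[r["point"],1])[:3].round(1)) for r in bot.pinpoint(n,l)[:2]])
E
```

```text
t 14.9 tcp [685.7 185.2 173. ] rpy deg [1.7998e+02 9.0000e-02 9.2000e-01] F [ 0.18  0.35 -0.12] M [ 0.092  0.05  -0.06 ] w 0.6
top bolt_grip [(0.8, array([659.6, 182.5,  56.9]))]
top spindle_mid [(0.93, array([547.4, 186.2,  77.5])), (0.79, array([ 593.4, -409.9,   48.8]))]
wrist bolt_grip [(0.67, array([660.4, 191.3,  54.1]))]
wrist spindle_mid []
scene bolt_grip [(0.59, array([661.5, 183.8,  56.7]))]
scene spindle_mid [(0.85, array([ 599.7, -413.5,   51.8])), (0.7, array([544.6, 181.5,  80. ]))]
```

View pics/scene8.png

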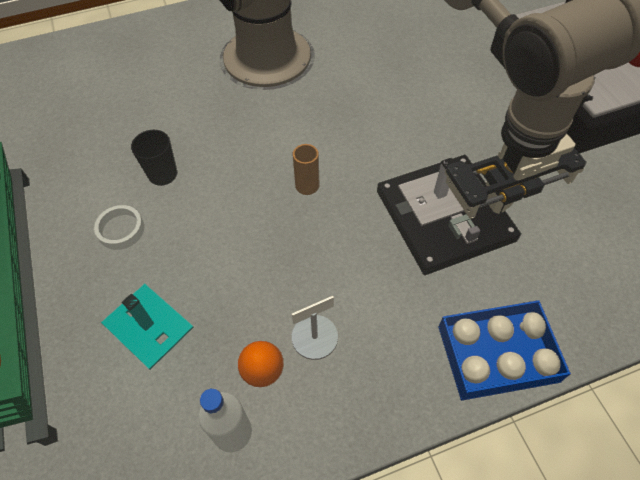

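View pics/top8.png

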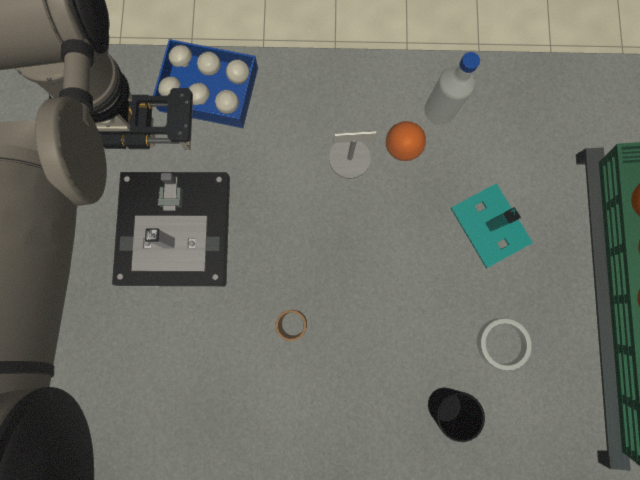

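The spindle stands seated and upright, and the shut fingers are beyond the grip block. I'm lowering behind the grip to push along -x.

Emit:
servo_tool([
  [0, 0, 0, 0.3, 0],
  [0, 0, 0, 0.7, 0],
  [0, 0, 0, 0.7, 0],
  [0, 0, 0, 0.45, 0],
  [0, 0, 0, 0.15, 0],
  [0, 0, 0, 0, 0],
  [0, 0, 0, 0, 0],
])

```text
time: 16.23
tool_pos: [687.1, 185.3, 60.0]
tcp_rot: [-3.141, -0.002, 0.016]
contact_force: [-0.3, -0.7, 0.5]
grip_width: 0.2
```

```bash
python3 - <<'E'
from plant import bot
from h import *
import cv2
o=bot.get_obs();show(o)
im=bot.capture("wrist"); cv2.imwrite("pics/wrist9.png",im[:,:,::-1])
s=bot.capture("scene")[:,:,::-1]; cv2.imwrite("pics/crop9.png",cv2.resize(s[140:290,370:530],None,fx=4,fy=4,interpolation=cv2.INTER_CUBIC))
E
```

```text
t 16.23 tcp [687.1 185.3  60. ] rpy deg [-1.7999e+02 -1.2000e-01  9.1000e-01] F [-0.29 -0.7   0.48] M [ 0.056 -0.004  0.024] w 0.2
```

View pics/crop9.png

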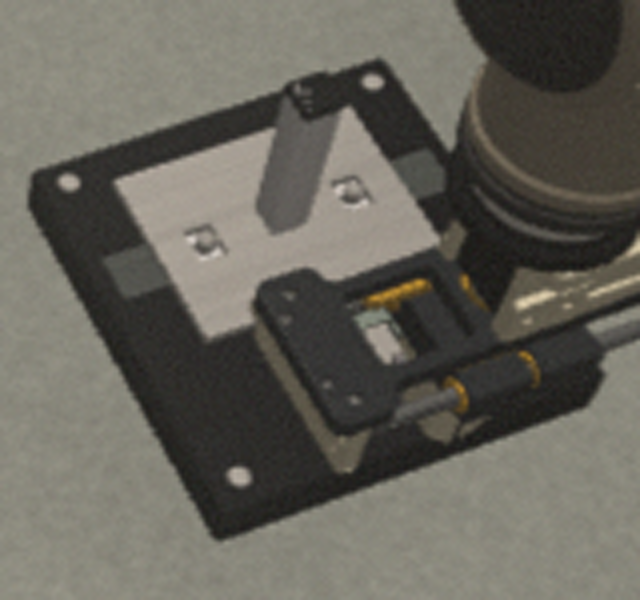

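Emit:
servo_tool([
  [0, -0.1, 0, 0, 0],
  [0, -0.1, 0, 0, 0],
  [0, -0.08, 0, 0, 0],
  [0, -0.08, 0, 0, 0],
  [0, -0.06, 0, 0, 0],
  [0, 0, 0, 0, 0],
])

```text
time: 17.08
tool_pos: [665.1, 184.8, 58.9]
tcp_rot: [3.142, 0.0, 0.016]
contact_force: [2.2, -0.5, -0.3]
grip_width: 0.1
```

```bash
python3 - <<'E'
from plant import bot
from h import *
o=bot.get_obs();show(o)
E
```

```text
t 17.07 tcp [665.1 184.8  58.9] rpy deg [1.8e+02 2.0e-02 9.1e-01] F [ 2.18 -0.47 -0.26] M [ 0.077 -0.136  0.017] w 0.1
```

Pushing with the expected ~2 N of friction. About 12 mm remain.

Emit:
servo_tool([
  [0, -0.06, 0, 0, 0],
  [0, -0.06, 0, 0, 0],
  [0, -0.05, 0, 0, 0],
  [0, -0.03, 0, 0, 0],
  [0, 0, 0, 0, 0],
])

```text
time: 17.7
tool_pos: [655.4, 184.7, 58.9]
tcp_rot: [3.142, -0.0, 0.016]
contact_force: [1.6, -0.9, 1.6]
grip_width: 0.3
```

```bash
python3 - <<'E'
from plant import bot
from h import *
o=bot.get_obs();show(o)
E
```

```text
t 17.7 tcp [655.4 184.7  58.9] rpy deg [ 1.8e+02 -1.0e-02  9.1e-01] F [ 1.63 -0.92  1.63] M [ 0.135 -0.302  0.017] w 0.3
```

Emit:
servo_tool([
  [0, -0.03, 0, 0, 0],
  [0, -0.02, 0, 0, 0],
  [0, 0, 0, 0, 0],
])

```text
time: 18.08
tool_pos: [655.3, 184.7, 59.1]
tcp_rot: [-3.141, -0.006, 0.016]
contact_force: [10.6, 1.3, -3.8]
grip_width: 0.4
```

```bash
python3 - <<'E'
from plant import bot
from h import *
o=bot.get_obs();show(o)
E
```

```text
t 18.07 tcp [655.3 184.7  59.1] rpy deg [-179.97   -0.32    0.89] F [10.62  1.26 -3.85] M [ 0.223 -1.715 -0.013] w 0.4
```

The bolt hit a firm end stop, well past the plate's edge. Backing off and looking.

Emit:
servo_tool([
  [0, 0.2, 0, 0, 0],
  [0, 0.3, 0, 0, 0],
  [0, 0, 0, -0.4, 0],
  [0, 0, 0, -0.8, 0],
  [0, 0, 0, -0.8, 0],
  [0, 0.3, -0.8, -0.6, 0],
  [0, 0, -0.9, 0, 0],
  [0, 0, -0.9, 0, 0],
  [0, 0, -0.4, 0, 0],
  [0, 0, 0, 0, 0],
])

```text
time: 19.32
tool_pos: [689.4, 336.8, 187.4]
tcp_rot: [3.141, 0.003, 0.018]
contact_force: [0.4, -0.9, 0.3]
grip_width: 0.7
```

```bash
python3 - <<'E'
from plant import bot
from h import *
import cv2
o=bot.get_obs();show(o)
t=bot.capture("top")[:,:,::-1]; s=bot.capture("scene")[:,:,::-1]
cv2.imwrite("pics/top10.png",t);cv2.imwrite("pics/scene10.png",s)
c=np.zeros((600,800,3),np.uint8); c[:560,:400]=cv2.resize(t[160:300,110:210],(400,560),interpolation=cv2.INTER_CUBIC); c[:375,400:]=cv2.resize(s[140:290,370:530],(400,375),interpolation=cv2.INTER_CUBIC)
cv2.imwrite("pics/crop10.png",c)
E
```

```text
t 19.32 tcp [689.4 336.8 187.4] rpy deg [1.7995e+02 1.6000e-01 1.0600e+00] F [ 0.43 -0.86  0.26] M [ 0.015  0.03  -0.009] w 0.7
```

View pics/crop10.png

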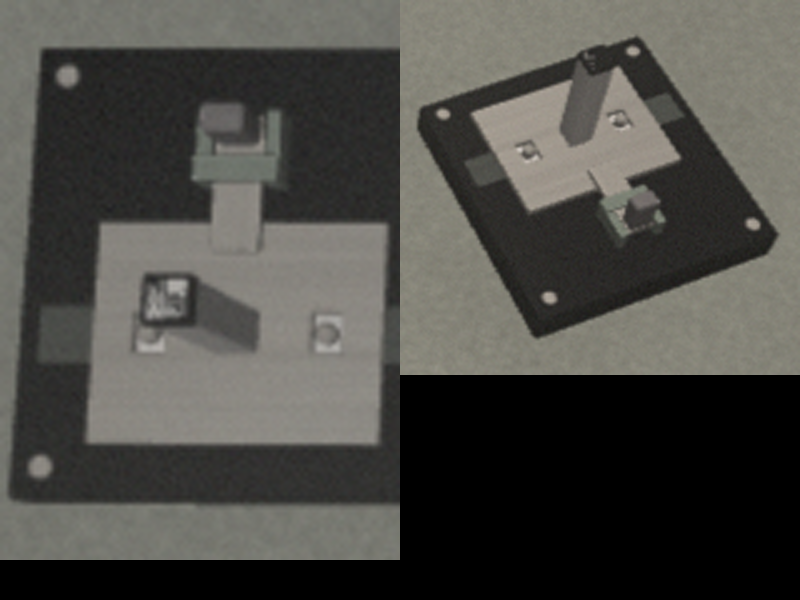

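View pics/scene10.png

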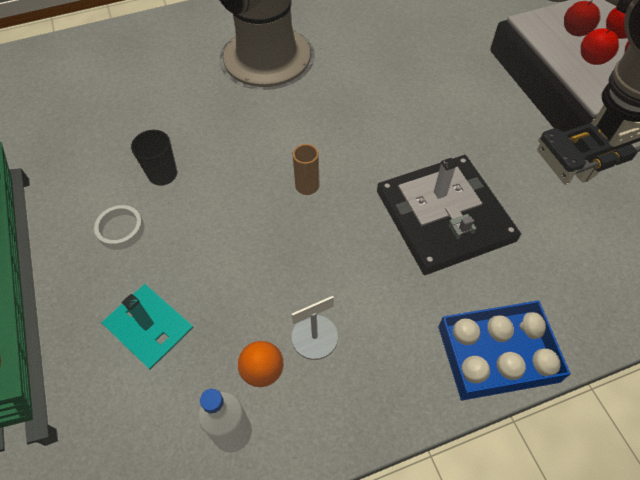

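```bash
python3 - <<'E'
from plant import bot
from h import *
T=bot.camera_model("top")
print("tip deck x", ray(T,(169,222.6),42)[0]-545.6, "grip mid", np.mean([ray(T,(165,y),72)[0] for y in (185.5,193)])-545.6)
a=[ray(T,(110+x/4,160+y/4),36)[:2] for x,y in [(99,222),(388,224),(380,444),(86,443)]]
print("plate",np.mean(a,0))
E
```

```text
tip deck x 35.602122967286846 grip mid 89.31028987770844
plate [545.0450619  181.43736367]
```

The bolt tip measures 35.6 mm, against 36 mm for fully shut, and it lies over the plate. The robot is clear, so I'm handing in.

```bash
python3 - <<'E'
from plant import bot
print(bot.close_job())
E
```

```text
the job is handed in; nothing more can be done
None
```

The spindle is back on its deck and locked, and I handed the job in at about 19.5 s with the robot clear of everything.

- **Placing:** I picked the grey steel spindle, not the turquoise one. I lined its slots up with the studs in the wrist camera and lowered it in small steps. It touched down at exactly the seated height (30 mm above the counter height). The readings there stayed within about 10 N of contact on the deck, including its weight, and I saw no sign of it catching on the studs.
- **Locking:** I let go and pushed the bolt until it hit its stop, with about 2 N while sliding and about 11 N at the stop.
- **Last checks:** the plate lies flat with both studs through the slots. The bolt tip measures 35.6 mm along the deck (36 mm is fully shut) and lies over the plate.
- **Bystanders:** the sign stand and cardboard core show no movement.
- **One disagreement:** the orange shifted by a few millimetres between my first picture and the one at 8 s, then stayed still. The arm never came near it, so I take it to have settled by itself.

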